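# Hold the test plate flush on a tilted carburettor gasket face

### The job

Lift the blue cover off the test plate and set it down upright on the bench, clear of the black storage base. Then take the test plate by its red rib, tilt it to match the sloped gasket face of the carburettor in the fixture, and hold it there flush, centred and square over the face, pressing lightly (about 10 N). Finish still gripping the plate and holding it pressed on the face, without letting go; leave the spray can, the jar and the screwdriver where they are.

Things in the scene. Friction and masses are not known exactly. Their poses are not given: they have to be found in the camera images.
- storage: black storage base, slab 120 (x) x 140 (y) x 12 mm high, fixed, level; origin at its underside centre. The plate lies on it under the cover. Base and fixture stand one on the left, one on the right, either way round; the bench between them (x 0.38 to 0.53 m, about y = 0) is free for the cover
- cover_grip (a point): centre of the black grip rib on top of the loose blue cover (0.16 kg). Rib 50 long (x), 18 thick (y), 32 mm high; its foot, the flat top, is 16 mm below this point. Cover: box open below, 104 (x) x 124 (y) mm, rim 70 mm below this point, inside 50 mm high, z up. It rests on the storage base round the plate, 6 mm to spare each side; lift it 50 mm straight up to clear the plate
- plate_grip (a point): centre of the red rib on the loose aluminium test plate (0.2 kg). Plate 84 (x) x 104 (y) x 8 mm, its flat underside 26 mm below this point (along -z). Rib 46 long (x), 14 thick (y), 36 mm high, its foot 18 mm below this point; fingers close along y. It lies level on the storage base, under the cover; a half turn about z looks the same
- face (a point): centre of the bright flat gasket face of the red and black carburettor, 72 (x) x 92 (y) mm, two dark bores side by side along y. z: outward normal; x: up the slope; y: level. The normal leans from vertical towards face -x, roughly towards the robot, by 0.2 to 0.6 rad, different each time. Nothing of carburettor or fixture stands above the plane of the face
- carb: carburettor carrying the face; origin on the fixture's level tilt axis, 45 mm below the face centre along the normal, axes parallel to the face's. Clamped, it does not yield to light pushes. The fixture (150 x 162 mm footprint, uprights 102 mm high at the carburettor's +y and -y ends) is fixed to the bench
- spray: bystander: spray can, 60 mm across, 150 mm high; origin at its underside centre
- jar: bystander: amber jar with a yellow cap, 54 mm across, 60 mm high; origin at its underside centre
- driver: bystander: screwdriver with orange handle, 180 mm long, lying on the bench along its x; origin near its middle, on its underside
Things that resemble listed ones, but are neither listed nor needed, are in the scene too. What is shaped like the part that bears cover_grip but brown or purple is not meant.

How it is judged:
By the outcome, as a careful person would: the job done as asked, in the order asked, and still so for the second after the job is handed in, while the arm keeps its last pose, push and grip.
It also fails if it takes over 56 s, if anything falls off the work surface, if the arm or the gripper's body presses on something with over 40 N, if the wrist force passes 120 N, or if a joint passes its speed limit or range.

### The arm

A 6-joint arm with a two-finger parallel gripper is mounted at the origin on the work surface. World frame = base frame: x ahead of the robot, y to its left, z up, the work surface at z = 0. Lengths are in m, angles in degrees, forces in N, time in s.
With the tool pointing down it reaches from about 0.375 to 0.75 m from the base axis. Payload 9 kg.
Tool frame: the origin (TCP) lies where the fingers leave the gripper's body, on its centre line; the fingertips stand 73 mm ahead of it and the grasp point (between the pads) lies 54 mm ahead of it (robot.tip_reach is the distance from the TCP to the fingertips, in m); z points along the fingers, y is the line along which they close (so a half turn about z gives the same grasp; the last joint's range is limited). The gripper opens to 85 mm and grips with 20 to 120 N. Pads are 22 mm wide; open, the fingers measure 114 mm over their backs; the gripper's body (76 mm by 85 mm) begins 54 mm behind the grasp point. The pads swing forward as they close: fully open they stand 13 mm farther back than shut.
Start: joints at [-89.25, 5.964, 5.575, 89.605, 0, 77.527], TCP at [0.137, -0.584, 0.304] pointing down, gripper open.
Joint ranges: [-171.21, 171.21], [-48.23, 106.86], [-62.78, 66.21], [-105.2, 120.99], [-86.42, 89.51], [-180, 180]. Speed limits (degrees/s): [127.2, 127.2, 147.25, 180, 180, 180].

### API

Orientations are given as [roll, pitch, yaw] about the fixed x, y, z axes, in that order (R = Rz(yaw) Ry(pitch) Rx(roll)).
In Python, from plant import robot gives the robot as it stands. Calls block until the motion is done:
- robot.move_pose(position, orientation): joint-space move of the TCP to a pose.
- robot.line_to(position, vel=0.15, rotation=None, guard=None): straight line of the TCP; rotation=None keeps the orientation; vel is the mean speed in m/s. With guard (N) it stops when the force on the tool has changed by that much, and returns True; else False.
- robot.goto_joints(angles): joint-space move.
- robot.set_gripper(opening): finger opening in m; the grip force is fixed at half the most; returns when the fingers have stopped.
- robot.pause(seconds).
- robot.ik(position, orientation): joint angles nearest the present ones, or None.
- robot.observe(): the state.
- robot.grab_frame(name): name is "scene" or "side" or "wrist"; returns the picture (420x560x3 uint8, blue, green, red); there is no depth.
- robot.get_calibration(name): a dict with "vertical_fov" (degrees; the focal length in pixels is half the picture's height over the tangent of half this angle, whatever the lens; pixels are square), "cx", "cy" (the principal point, pixels), "rvec" (rotation vector, rad) and "tvec" (3), from world to camera coordinates, as OpenCV has them. Camera axes: x right, y down, z forward; pixel columns grow to the right and rows downward; lengths in m; the calibration is good to about 2 mm. A picture is of the moment at which its call begins: read the wrist's pose just before it. get_calibration takes no time and is no camera call; for the wrist camera it gives the pose at the moment of the call.
A pose or a line that the arm cannot do raises robot.IKError and nothing moves.
- robot.job_done(): hands the job in; it is judged then, once.
The state is a dict: "time": time; "q": joint angles; "qvel": joint speeds; "joint_torque": joint torques, N m; "tool_pos": TCP position; "tcp_rot": TCP orientation; "ft_force": force on the tool from outside, world axes, zero at the start; "torque": the same for the moment, N m; "gripper_width": finger opening in m; "gripper_force": force on a finger pad.
Only numpy, scipy, OpenCV 4.12 (cv2) and the standard library are available. Lean on these libraries where they do the work, as an engineer would, in place of code of your own. Each camera call takes 0.05 s, during which the arm holds its last target. There are 200 camera calls.

## Working session

There is one attempt and no reset: what is moved stays moved. The work goes in short steps, each a Python script; the robot and the scene stay as the last script left them, time stands still between calls to the robot, and variables do not carry over. Pictures are saved under pics/ and viewed, at most 10 in all, crops included, and the job is handed in when it is done.

```bash
mkdir -p pics; ls; cat > h.py <<'E'
import numpy as np, cv2
from plant import robot
def cam(n):
    c=robot.get_calibration(n); R=cv2.Rodrigues(np.array(c["rvec"],float))[0]; t=np.array(c["tvec"],float).ravel()
    f=210/np.tan(np.radians(c["vertical_fov"])/2)
    return dict(R=R,t=t,f=f,cx=c["cx"],cy=c["cy"],C=-R.T@t,raw=c)
def ray(c,u,v):
    d=c["R"].T@np.array([(u-c["cx"])/c["f"],(v-c["cy"])/c["f"],1]); return d/np.linalg.norm(d)
def onz(c,u,v,z):
    d=ray(c,u,v); return c["C"]+d*(z-c["C"][2])/d[2]
def proj(c,p):
    q=c["R"]@np.array(p)+c["t"]; return np.array([c["cx"]+c["f"]*q[0]/q[2],c["cy"]+c["f"]*q[1]/q[2]])
def tri(obs):
    A=np.zeros((3,3));b=np.zeros(3)
    for c,u,v in obs:
        d=ray(c,u,v);M=np.eye(3)-np.outer(d,d);A+=M;b+=M@c["C"]
    return np.linalg.solve(A,b)
E
python3 - <<'E'
from h import *
s=robot.observe(); print({k:s[k] for k in("time","tool_pos","tcp_rot","ft_force","gripper_width")})
ims=[]
for n in("scene","side","wrist"):
    im=robot.grab_frame(n); cv2.imwrite(f"pics/{n}0.png",im); c=cam(n); print(n,c["raw"],c["C"].round(3))
E
```

```text
pics
{'time': 0.0, 'tool_pos': array([ 0.13726159, -0.58384076,  0.30311709]), 'tcp_rot': array([-1.79924883e+02, -1.55357505e-02,  1.32255691e+01]), 'ft_force': array([ 0.20989455, -0.3109637 , -0.18278839]), 'gripper_width': 0.08565731405587389}
scene {'vertical_fov': 50.352184978090726, 'cx': 279.91529556664005, 'cy': 206.82628844738443, 'rvec': array([ 2.00479089,  1.15175508, -0.53770442]), 'tvec': array([-0.35227585, -0.2115021 ,  1.60593417])} [ 1.364 -0.401  0.852]
side {'vertical_fov': 42.626280852338766, 'cx': 269.8848082650708, 'cy': 203.6138412803352, 'rvec': array([ 0.54610323, -2.63545932,  1.21269861]), 'tvec': array([0.56576366, 0.20246911, 1.22177015])} [0.178 0.954 0.955]
wrist {'vertical_fov': 63.080706360834995, 'cx': 287.81569376463113, 'cy': 215.6906104127842, 'rvec': array([-2.26385756,  1.79381562,  0.27935032]), 'tvec': array([-0.60027562, -0.0392386 ,  0.37894071])} [ 0.212 -0.567  0.372]
```

View pics/scene0.png

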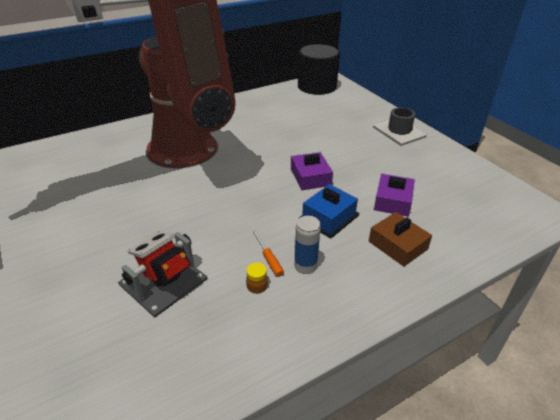

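View pics/side0.png

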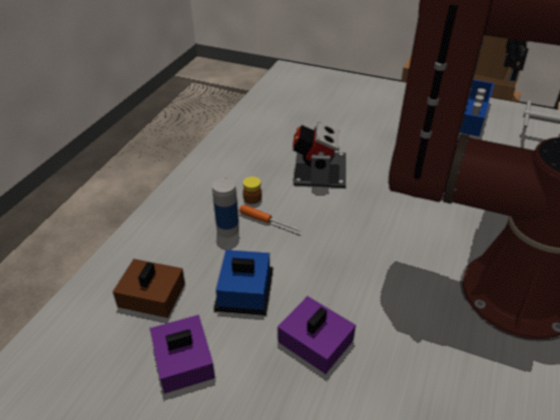

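Scene: the blue cover is at about (331,205) with its rib at (331,196), and the fixture and carburettor at about (163,265). Side: the cover's black rib is at (243,265) and the gasket face at about (325,138). Purple and brown boxes are decoys. Next come coarse triangulation and wrist views.

```bash
python3 - <<'E'
from h import *
S,D,W=cam("scene"),cam("side"),cam("wrist")
g=tri([(S,331,196),(D,243,265)]); print("cover rib",g, onz(S,331,196,.085),onz(D,243,265,.085))
f=tri([(S,156,243),(D,324,136)]); print("face",f)
for nm,a,b,z in(("jar",(257,270),(252,183),.06),("spray",(308,224),(225,187),.15)): print(nm,onz(S,*a,z),onz(D,*b,z))
for p in((262,238),(278,270)): print("drv",onz(S,*p,0.01))
s=robot.observe(); from scipy.spatial.transform import Rotation as Ro
Rt=Ro.from_euler("xyz",s["tcp_rot"],degrees=True).as_matrix()
print("cam in tool",Rt.T@(W["C"]-s["tool_pos"]), "axes\n",(Rt.T@W["R"].T).round(3))
for yaw in(0,90,180,-90): 
  for p in (g,f):
    q=robot.ik([p[0]-.0,p[1],.33],[180,0,yaw]); print(yaw,q)
E
```

```text
cover rib [0.5792589  0.23414437 0.08070541] [0.58409605 0.23085215 0.085     ] [0.57696939 0.23726292 0.085     ]
face [ 0.56631035 -0.2617237   0.12321504]
jar [ 0.70679938 -0.07121782  0.06      ] [ 0.69828892 -0.06313045  0.06      ]
spray [0.71181695 0.06617819 0.15      ] [0.69935508 0.07808592 0.15      ]
drv [0.567474   0.01765547 0.01      ]
drv [ 0.69208883 -0.00413327  0.01      ]
cam in tool [ 0.07699075  0.00088813 -0.06894692] axes
 [[-0.    -0.953 -0.303]
 [ 1.    -0.    -0.   ]
 [ 0.    -0.303  0.953]]
0 [  10.03749411   10.86441113   13.63350475   92.76909362    0.
 -169.96250589]
0 [-36.79409515  10.6962136   13.44594311  92.74972951   0.
 143.20590485]
90 [ 10.03749411  10.86441113  13.63350475  92.76909362   0.
 100.03749411]
90 [-36.79409515  10.6962136   13.44594311  92.74972951   0.
  53.20590485]
180 [10.03749411 10.86441113 13.63350475 92.76909362  0.         10.03749411]
180 [-36.79409515  10.6962136   13.44594311  92.74972951   0.
 -36.79409515]
-90 [ 10.03749411  10.86441113  13.63350475  92.76909362   0.
 -79.96250589]
-90 [ -36.79409515   10.6962136    13.44594311   92.74972951    0.
 -126.79409515]
```

```bash
cat >> h.py <<'E'
import pickle
def snap(name):
    c=cam("wrist"); im=robot.grab_frame("wrist"); cv2.imwrite(f"pics/{name}.png",im); pickle.dump(c,open(f"pics/{name}.pkl","wb")); return c,im
E
python3 - <<'E'
from h import *
from scipy.spatial.transform import Rotation as Ro
t=robot.observe()["time"]
robot.move_pose([.56,-.26,.35],[180,0,180]); a=snap("f1")
robot.line_to([.50,-.20,.33],vel=.25); b=snap("f2")
robot.move_pose([.58,.234,.30],[180,0,180]); c=snap("c1")
print(robot.observe()["time"]-t)
cv2.imwrite("pics/m1.png",cv2.resize(np.hstack([a[1],b[1]]),(800,300),interpolation=cv2.INTER_AREA))
E
```

```text
4.2082999999999995
```

View pics/m1.png

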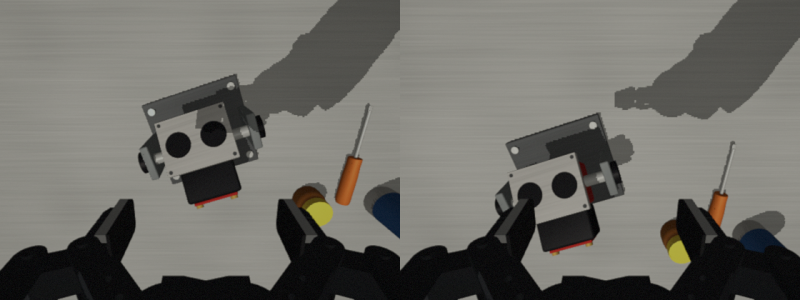

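View pics/c1.png

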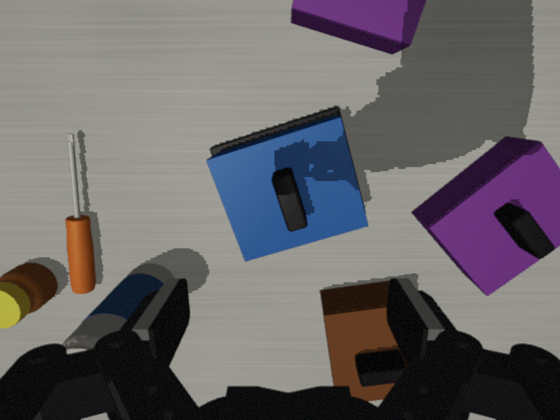

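The m1 pair shows the gasket face in both views with its bores (f1 at full resolution ≈ (249,203) and (298,187)). In c1 the blue top has corners at about (208,158), (342,118), (368,227) and (245,261), with the rib from (283,172) to (297,228). I'll measure those properly.

```bash
python3 - <<'E'
from h import *
im=cv2.imread("pics/c1.png"); c=pickle.load(open("pics/c1.pkl","rb"))
hsv=cv2.cvtColor(im,cv2.COLOR_BGR2HSV)
m=cv2.inRange(hsv,(100,120,40),(125,255,255)); m=cv2.morphologyEx(m,cv2.MORPH_CLOSE,np.ones((5,5)))
cs=cv2.findContours(m,cv2.RETR_EXTERNAL,cv2.CHAIN_APPROX_NONE)[0]
k=[x for x in cs if cv2.pointPolygonTest(x,(260,210),False)>0][0]
hull=cv2.convexHull(k); ap=cv2.approxPolyDP(hull,8,True)[:,0]; print(ap.tolist())
P=np.array([onz(c,*p,.066)[:2] for p in ap]); print(P.round(4).tolist(), np.linalg.norm(P-np.roll(P,-1,0),axis=1).round(4))
Q=np.array([onz(c,*p[0],.066)[:2] for p in hull]).astype(np.float32); print("rect",cv2.minAreaRect(Q*1000))
d=((im.max(2)<45)*255).astype(np.uint8); roi=np.zeros_like(d); cv2.fillConvexPoly(roi,hull,255); roi=cv2.erode(roi,np.ones((15,15))); d&=roi
k=max(cv2.findContours(d,cv2.RETR_EXTERNAL,cv2.CHAIN_APPROX_NONE)[0],key=cv2.contourArea); print(cv2.boundingRect(k),cv2.approxPolyDP(k,2,True)[:,0].tolist())
for z in(.098,):
    Q=np.array([onz(c,*p[0],z)[:2] for p in k]).astype(np.float32); print("rib",z,cv2.minAreaRect(Q*1000))
a=[cv2.resize(cv2.imread(f"pics/f{i}.png")[y:y+180,x:x+200],(800//2,360),interpolation=cv2.INTER_CUBIC) for i,x,y in((1,180,100),(2,120,185))]
cv2.imwrite("pics/m2.png",np.hstack(a))
E
```

```text
[[339, 116], [367, 225], [245, 260], [207, 160]]
[[0.5102, 0.2756], [0.6084, 0.3062], [0.6442, 0.1903], [0.5473, 0.1606]] [0.1029 0.1213 0.1013 0.1209]
rect ((576.2113647460938, 233.06973266601562), (105.92279815673828, 122.81397247314453), 17.20663833618164)
(272, 167, 35, 64) [[287, 167], [276, 171], [272, 181], [287, 226], [292, 230], [305, 226], [306, 220], [292, 171]]
rib 0.098 ((574.9922485351562, 233.35577392578125), (52.3136100769043, 17.76952362060547), 17.217079162597656)
```

View pics/m2.png

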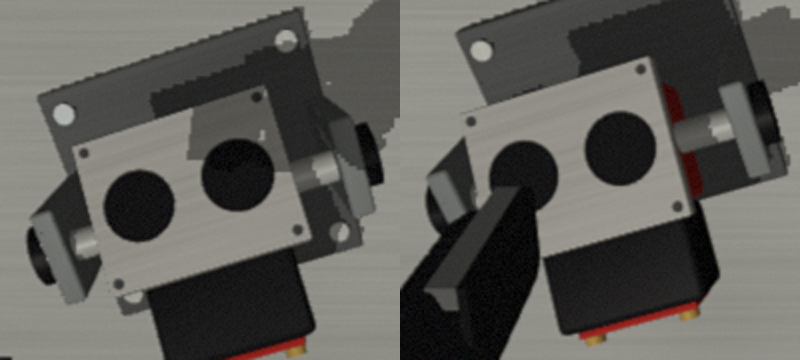

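```bash
python3 - <<'E'
from h import *
o=[180,0,-162.8]
def st(l): s=robot.observe(); print(l,round(s["time"],2),s["tool_pos"].round(4),s["ft_force"].round(1),round(s["gripper_width"],4),round(s["gripper_force"],1))
robot.move_pose([.576,.233,.20],o)
robot.line_to([.576,.233,.145],vel=.12,guard=12); st("down")
robot.set_gripper(0.0); st("grip")
if robot.observe()["gripper_width"]>.012:
    robot.line_to([.576,.233,.225],vel=.15); st("up")
    robot.line_to([.455,0,.20],vel=.2,rotation=[180,0,180]); st("over")
    c=cam("side"); cv2.imwrite("pics/s2.png",robot.grab_frame("side"))
E
```

```text
down 5.45 [0.5767 0.2331 0.1463] [ 0.5 -0.4  0.5] 0.0856 0.0
grip 6.08 [0.5762 0.2331 0.1453] [-0.9  0.7  2.8] 0.0167 59.5
up 6.76 [0.5757 0.2329 0.2238] [-0.8 -0.  -2.8] 0.0171 58.8
over 8.22 [0.4552 0.0005 0.2   ] [-0.2 -0.5 -1.2] 0.0169 58.7
```

View pics/s2.png

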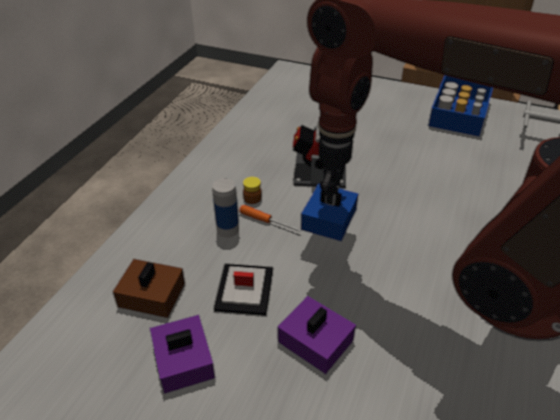

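The side view shows the blue cover held at (330,210), with the white plate and its red rib exposed on the black base at (244,287). I'll set the cover down, then compute a rough face pose and take a look along the normal.

```bash
python3 - <<'E'
from h import *
def st(l): s=robot.observe(); print(l,round(s["time"],2),s["tool_pos"].round(4),s["ft_force"].round(1),round(s["gripper_width"],4),round(s["gripper_force"],1))
print(robot.line_to([.455,0,.142],vel=.15)); print(robot.line_to([.455,0,.130],vel=.03,guard=6)); st("place")
robot.set_gripper(.085); st("open"); robot.line_to([.455,0,.24],vel=.2)
c1,c2=[pickle.load(open(f"pics/f{i}.pkl","rb")) for i in(1,2)]
A=[(73,147),(266,87),(310,240),(139,205),(238,174)]; B=[(460,110),(652,57),(695,215),(524,177),(620,148)]
P=np.array([tri([(c1,180+a[0]/2,100+a[1]/2),(c2,120+(b[0]-400)/2,185+b[1]/2)]) for a,b in zip(A,B)]); print(P.round(4))
n=np.cross(P[1]-P[0],P[2]-P[1]); n/=np.linalg.norm(n)*np.sign(n[2]); print("n",n,np.degrees(np.arccos(n[2])),np.degrees(np.arctan2(n[1],n[0])))
print("dims",np.linalg.norm(P[1]-P[0]),np.linalg.norm(P[2]-P[1]),"ctr",(P[0]+P[2])/2,(P[3]+P[4])/2, "ydir",np.degrees(np.arctan2(*(P[1]-P[0])[1::-1])))
E
```

```text
False
True
place 9.18 [ 4.559e-01 -2.000e-04  1.333e-01] [ 0.8 -0.2  3.3] 0.0166 59.3
open 9.84 [4.550e-01 1.000e-04 1.323e-01] [ 0.4 -1.1  0.1] 0.0847 0.0
[[ 0.5399 -0.3282  0.1048]
 [ 0.5132 -0.2388  0.1064]
 [ 0.5771 -0.2197  0.1334]
 [ 0.5629 -0.2955  0.1255]
 [ 0.5485 -0.2518  0.1266]]
n [-0.35599256 -0.12256699  0.92641601] 22.117144419811684 -161.00159353974067
dims 0.09328679768710314 0.07195428891307591 ctr [ 0.55851919 -0.27393618  0.11913021] [ 0.55570159 -0.27364068  0.12604458] ydir 106.6304583372655
```

```bash
cat >> h.py <<'E'
from scipy.spatial.transform import Rotation as Ro
def rpy(R): return Ro.from_matrix(R).as_euler("xyz",degrees=True)
E
python3 - <<'E'
from h import *
n=np.array([-.356,-.1226,.9264]); y=np.array([np.cos(np.radians(106.6)),np.sin(np.radians(106.6)),0]); y-=n*(y@n); y/=np.linalg.norm(y); x=np.cross(y,n)
o=rpy(np.c_[-x,y,-n]); print(o); f=np.array([.557,-.274,.121])
for i,s in enumerate((-.055,.055)):
    p=f+n*.21+y*s+x*.01; (robot.move_pose(p,o) if i==0 else robot.line_to(p,vel=.2)); robot.pause(.1); c,im=snap(f"g{i}")
    print(proj(c,f))
robot.move_pose([.576,.233,.25],[180,0,-162.8]); robot.pause(.1); snap("p1"); print(robot.observe()["time"])
cv2.imwrite("pics/m3.png",cv2.resize(np.hstack([cv2.imread("pics/g0.png"),cv2.imread("pics/g1.png")]),(800,300),interpolation=cv2.INTER_AREA))
E
```

```text
[ 179.09553201   22.10086005 -163.4       ]
[352.85824024 191.90434467]
[224.3295804  192.66023258]
14.7917
```

View pics/m3.png

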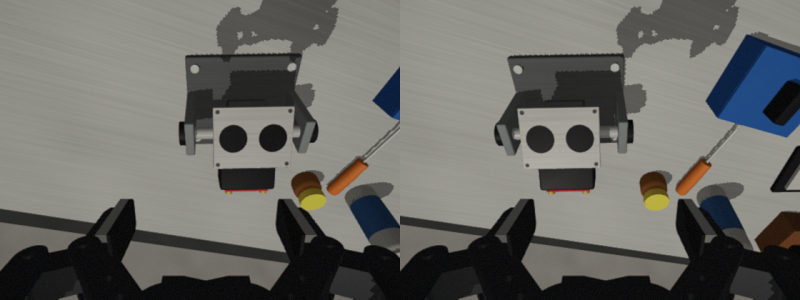

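View pics/p1.png

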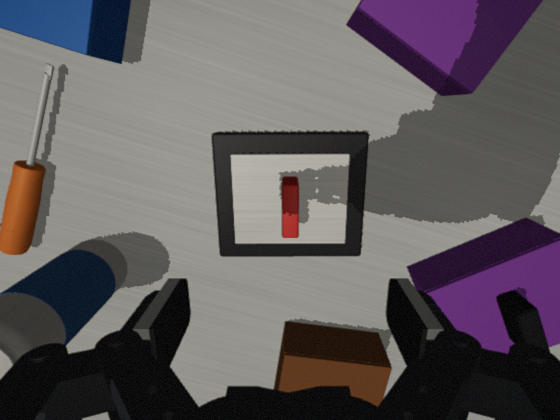

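g0 and g1 show the face unobstructed (full-resolution centres ≈ (353,192) and (224,193)), with its four small holes and two bores. p1 shows the plate (≈(231,154)–(350,244)) square to the tool, with the red rib at (290,207). Next I'll get precise features.

```bash
cat > face.py <<'E'
from h import *
def feats(i,guess):
    im=cv2.imread(f"pics/g{i}.png"); c=pickle.load(open(f"pics/g{i}.pkl","rb")); g=cv2.cvtColor(im,cv2.COLOR_BGR2GRAY)
    u,v=map(int,guess); x0,y0=u-75,v-60; s=8
    r=cv2.resize(g[y0:y0+120,x0:x0+150],None,fx=s,fy=s,interpolation=cv2.INTER_CUBIC)
    sat=cv2.resize(cv2.cvtColor(im,cv2.COLOR_BGR2HSV)[y0:y0+120,x0:x0+150,1],None,fx=s,fy=s)
    b=((r>115)*255).astype(np.uint8); b=cv2.morphologyEx(b,cv2.MORPH_OPEN,np.ones((121,121)) ) if 0 else b
    k=max(cv2.findContours(cv2.morphologyEx(b,cv2.MORPH_OPEN,np.ones((25,25))),cv2.RETR_EXTERNAL,cv2.CHAIN_APPROX_NONE)[0],key=lambda q:cv2.contourArea(q) if cv2.pointPolygonTest(q,(600,480),False)>=0 else 0)
    lab=np.zeros_like(b); cv2.drawContours(lab,[k],-1,255,-1); 
    hole=cv2.bitwise_and(lab,cv2.bitwise_not(b)); hs=[]
    for q in cv2.findContours(hole,cv2.RETR_EXTERNAL,cv2.CHAIN_APPROX_NONE)[0]:
        a=cv2.contourArea(q)/s/s
        if a>4: m=cv2.moments(q); hs.append((round(a,1),(m["m10"]/m["m00"]+.5)/s-.5+x0,(m["m01"]/m["m00"]+.5)/s-.5+y0))
    rect=cv2.minAreaRect(k)
    return c,sorted(hs,reverse=True),(np.array(rect[0])+.5)/s-.5+[x0,y0],np.array(rect[1])/s,rect[2],np.percentile(r[lab>0],[5,50,95])
if __name__=="__main__":
    for i,gs in enumerate(((352.9,192),(224.3,192.7))):
        F=feats(i,gs); print(F[1],F[2:],sep="\n")
    im=cv2.imread("pics/p1.png"); c=pickle.load(open("pics/p1.pkl","rb")); hsv=cv2.cvtColor(im,cv2.COLOR_BGR2HSV)
    m=cv2.inRange(hsv,(0,120,50),(8,255,255))|cv2.inRange(hsv,(172,120,50),(180,255,255)); m[:, :200]=0;m[260:]=0
    k=max(cv2.findContours(m,cv2.RETR_EXTERNAL,cv2.CHAIN_APPROX_NONE)[0],key=cv2.contourArea); print("rib px",cv2.boundingRect(k))
    Q=np.array([onz(c,*p[0],.056)[:2] for p in k]).astype(np.float32)*1000; print("rib",cv2.minAreaRect(Q))
    w=((cv2.cvtColor(im,cv2.COLOR_BGR2GRAY)>75)*255).astype(np.uint8)|m; w=cv2.morphologyEx(w,cv2.MORPH_OPEN,np.ones((5,5)))
    for k in cv2.findContours(w,cv2.RETR_LIST,cv2.CHAIN_APPROX_NONE)[0]:
        if 6000<cv2.contourArea(k)<14000 and cv2.pointPolygonTest(k,(260,200),False)>0:
            Q=np.array([onz(c,*p[0],.020)[:2] for p in k]).astype(np.float32)*1000; print("plate",cv2.boundingRect(k),cv2.minAreaRect(Q))
E
python3 face.py
```

```text
[(1234.2, 381.7277948605141, 192.8079185208865), (1229.9, 326.0539738739998, 193.8773467822364), (25.2, 400.9457972024362, 228.55982889439457)]
(array([351.5   , 200.3125]), array([102.25 , 149.875]), 90.0, array([ 21., 147., 156.]))
[(1211.0, 195.7678751526803, 194.5509043619254), (1209.6, 251.38942978433437, 193.48419472020737), (18.4, 177.82327037351445, 231.17190152801356)]
(array([223.5   , 200.5625]), array([101.75 , 149.875]), 90.0, array([ 34., 155., 169.]))
rib px (282, 177, 17, 61)
rib ((575.378173828125, 232.5543975830078), (50.18412399291992, 12.992399215698242), 16.78541374206543)
plate (230, 154, 120, 90) ((578.8388061523438, 233.3794403076172), (83.28807067871094, 104.22348022460938), 17.08182144165039)
```

```bash
cat > face2.py <<'E'
from h import *
n=np.array([-.356,-.1226,.9264]); y=np.array([np.cos(np.radians(106.6)),np.sin(np.radians(106.6)),0]); y-=n*(y@n); y/=np.linalg.norm(y); x=np.cross(y,n)
f=np.array([.557,-.274,.121])
K=[(-36,-46),(36,-46),(36,46),(-36,46)]
def corners(i,f,x,y):
    g=cv2.GaussianBlur(cv2.cvtColor(cv2.imread(f"pics/g{i}.png"),cv2.COLOR_BGR2GRAY),(3,3),0).astype(np.float32); c=pickle.load(open(f"pics/g{i}.pkl","rb"))
    C=[proj(c,f+x*a/1e3+y*b/1e3) for a,b in K]; L=[]; ctr=np.mean(C,0)
    for j in range(4):
        a,b=C[j],C[(j+1)%4]; d=(b-a)/np.linalg.norm(b-a); nn=np.array([-d[1],d[0]]); nn*=np.sign(nn@(a-ctr))
        pts=[]; o=np.arange(-7,7.01,.25)
        for t in np.linspace(.06,.94,45):
            q=(a+(b-a)*t+o[:,None]*nn).astype(np.float32); pr=cv2.remap(g,q[:,0].reshape(1,-1),q[:,1].reshape(1,-1),cv2.INTER_LINEAR)[0]
            dr=-np.gradient(pr); k=dr.argmax()
            if dr[k]>4: pts.append(q[k])
        pts=np.array(pts)
        for _ in range(3):
            l=cv2.fitLine(pts,cv2.DIST_HUBER,0,.01,.01).ravel(); e=abs((pts-l[2:])@np.array([-l[1],l[0]])); pts=pts[e<=max(.6,1.5*np.median(e))]
        print(i,j,len(pts),"rms",e.std().round(2)); L.append(np.cross([l[2],l[3],1],[l[2]+l[0]*50,l[3]+l[1]*50,1]))
    R=[]
    for j in range(4): p=np.cross(L[j-1],L[j]); R.append(p[:2]/p[2])
    return c,np.array(R),np.array(C)
def solve(f,x,y):
    (c0,A,a),(c1,B,b)=corners(0,f,x,y),corners(1,f,x,y); print((A-a).round(1).tolist(),(B-b).round(1).tolist())
    P=np.array([tri([(c0,*p),(c1,*q)]) for p,q in zip(A,B)]); print(P.round(4).tolist(),"sides",np.linalg.norm(P-np.roll(P,-1,0),axis=1).round(4))
    ctr=P.mean(0); yy=(P[2]+P[3]-P[0]-P[1]); yy[2]=0; yy/=np.linalg.norm(yy); xx=P[1]+P[2]-P[0]-P[3]; xx-=yy*(xx@yy); xx/=np.linalg.norm(xx); nn=np.cross(xx,yy)
    print("ctr",ctr.round(4),"tilt",np.degrees(np.arccos(nn[2])),"yaw",np.degrees(np.arctan2(yy[1],yy[0]))-90)
    # single-view PnP cross-check on the known rectangle
    for c,pp in((c0,A),(c1,B)):
        M=np.array([[c["f"],0,c["cx"]],[0,c["f"],c["cy"]],[0,0,1]]); ob=np.array([(a/1e3,b/1e3,0) for a,b in K])
        ok,r,t=cv2.solvePnP(ob,pp,M,None,flags=cv2.SOLVEPNP_ITERATIVE); Rw=c["R"].T@cv2.Rodrigues(r)[0]; print(" pnp",(c["R"].T@(t.ravel()-c["t"])).round(4),"tilt",np.degrees(np.arccos(Rw[2,2])),"yaw",np.degrees(np.arctan2(Rw[1,1],Rw[0,1]))-90)
    return ctr,xx,yy,nn
if __name__=="__main__":
    r=solve(f,x,y); r=solve(*r[:3]); pickle.dump(r,open("face.pkl","wb"))
    c0,c1=[pickle.load(open(f"pics/g{i}.pkl","rb")) for i in(0,1)]
    for p,q in(((381.73,192.81),(251.39,193.48)),((326.05,193.88),(195.77,194.55))): print("bore",tri([(c0,*p),(c1,*q)]).round(4))
E
python3 face2.py
python3 - <<'E'
from h import *
o=[180,0,-162.9]
def st(l): s=robot.observe(); print(l,round(s["time"],2),s["tool_pos"].round(4),s["tcp_rot"].round(2),s["ft_force"].round(1),round(s["gripper_width"],4),round(s["gripper_force"],1))
robot.move_pose([.578,.233,.16],o)
robot.line_to([.578,.233,.100],vel=.12,guard=12); robot.pause(.2); st("down")
robot.set_gripper(0.0); st("grip")
if robot.observe()["gripper_width"]>.009:
    robot.line_to([.578,.233,.20],vel=.12); robot.pause(.4); st("up"); snap("h1")
E
```

```text
0 0 24 rms 0.15
0 1 34 rms 0.16
0 2 17 rms 0.17
0 3 45 rms 0.16
1 0 17 rms 0.13
1 1 36 rms 0.16
1 2 25 rms 0.05
1 3 43 rms 0.13
[[-0.9, 2.5], [1.9, 3.7], [4.0, 1.5], [-0.6, 0.0]] [[-1.1, 2.5], [-1.3, 3.7], [-1.1, 1.3], [-0.4, 0.2]]
[[0.5399, -0.3279, 0.1085], [0.5995, -0.308, 0.1414], [0.5689, -0.2233, 0.1447], [0.512, -0.2397, 0.1077]] sides [0.0709 0.0901 0.0698 0.0925]
ctr [ 0.5551 -0.2747  0.1256] tilt 29.813289399451225 yaw 18.67063185027297
 pnp [ 0.5571 -0.2735  0.1229] tilt 26.529780038964955 yaw 19.080163364887326
 pnp [ 0.5581 -0.2742  0.122 ] tilt 25.052909365130695 yaw 16.38211691042939
0 0 22 rms 0.17
0 1 31 rms 0.17
0 2 14 rms 0.13
0 3 43 rms 0.15
1 0 15 rms 0.45
1 1 32 rms 0.16
1 2 25 rms 0.08
1 3 44 rms 0.16
[[0.4, 0.2], [0.5, -1.6], [0.7, -0.2], [0.5, 1.7]] [[1.1, 0.3], [-2.7, -1.7], [-2.1, -0.3], [1.4, 1.6]]
[[0.5409, -0.3277, 0.1067], [0.5937, -0.3099, 0.1477], [0.5662, -0.2241, 0.1479], [0.5123, -0.2396, 0.107]] sides [0.0692 0.0901 0.0694 0.0926]
ctr [ 0.5533 -0.2753  0.1273] tilt 36.17069583807451 yaw 17.88275364286514
 pnp [ 0.5571 -0.2733  0.1225] tilt 29.702780360433252 yaw 20.369242784512167
 pnp [ 0.5577 -0.2747  0.1218] tilt 31.401147016214555 yaw 15.151843603030727
bore [ 0.5486 -0.2524  0.1249]
bore [ 0.5626 -0.2963  0.1249]
down 16.09 [0.5787 0.2331 0.1012] [-1.7999e+02  1.0000e-01 -1.6290e+02] [ 0.5 -0.3  0.3] 0.0852 0.0
grip 16.74 [0.5781 0.233  0.1001] [-1.800e+02  1.000e-02 -1.629e+02] [-0.3  0.9  1.5] 0.0128 58.9
up 18.12 [0.5779 0.233  0.1998] [ 1.800e+02 -2.000e-02 -1.629e+02] [ 0.3  0.1 -2. ] 0.0134 58.4
```

View pics/h1.png

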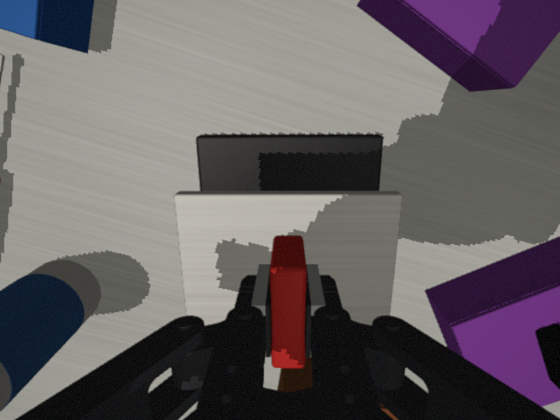

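h1 shows the plate gripped by its red rib, hanging square; its visible top edge runs from (176,193) to (400,193). The face side edges fitted badly, so I'll use the four small corner holes for tilt instead.

```bash
cat > dots.py <<'E'
from h import *
from scipy.optimize import least_squares
def dots(i,box):
    g=cv2.cvtColor(cv2.imread(f"pics/g{i}.png"),cv2.COLOR_BGR2GRAY); c=pickle.load(open(f"pics/g{i}.pkl","rb")); x0,y0,x1,y1=box
    r=cv2.resize(g[y0:y1,x0:x1],None,fx=4,fy=4,interpolation=cv2.INTER_CUBIC)
    bh=cv2.morphologyEx(r,cv2.MORPH_BLACKHAT,cv2.getStructuringElement(cv2.MORPH_ELLIPSE,(33,33)))
    n,l,s,ce=cv2.connectedComponentsWithStats((bh>35).astype(np.uint8)); out=[]
    for k in range(1,n):
        w,h,a=s[k,2:]; 
        if 5<a/16<40 and .6<w/h<1.6:
            m=(l==k)*bh.astype(float); yy,xx=np.mgrid[:m.shape[0],:m.shape[1]]
            out.append((round(((xx*m).sum()/m.sum()+.5)/4-.5+x0,2),round(((yy*m).sum()/m.sum()+.5)/4-.5+y0,2),round(a/16,1)))
    return c,out
for i,b in((0,(292,140,415,245)),(1,(163,140,286,245))): print(i,dots(i,b)[1])
a=[cv2.resize(cv2.imread(f"pics/g{i}.png")[140:245,x:x+123],(400,342),interpolation=cv2.INTER_CUBIC) for i,x in((0,292),(1,163))]
cv2.imwrite("pics/m4.png",np.hstack(a))
E
python3 dots.py
```

```text
0 [(np.float64(406.01), np.float64(154.69), np.float64(30.4)), (np.float64(304.04), np.float64(156.59), np.float64(29.9)), (np.float64(400.98), np.float64(228.54), np.float64(26.4)), (np.float64(304.53), np.float64(230.44), np.float64(26.6)), (np.float64(383.82), np.float64(235.6), np.float64(5.8)), (np.float64(305.95), np.float64(237.04), np.float64(6.6))]
1 [(np.float64(272.03), np.float64(155.43), np.float64(29.8)), (np.float64(170.18), np.float64(157.48), np.float64(31.9)), (np.float64(282.54), np.float64(196.31), np.float64(35.8)), (np.float64(167.37), np.float64(196.69), np.float64(8.8)), (np.float64(274.22), np.float64(229.18), np.float64(26.1)), (np.float64(177.82), np.float64(231.17), np.float64(25.4)), (np.float64(272.08), np.float64(235.73), np.float64(5.6)), (np.float64(194.38), np.float64(237.33), np.float64(8.6))]
```

View pics/m4.png

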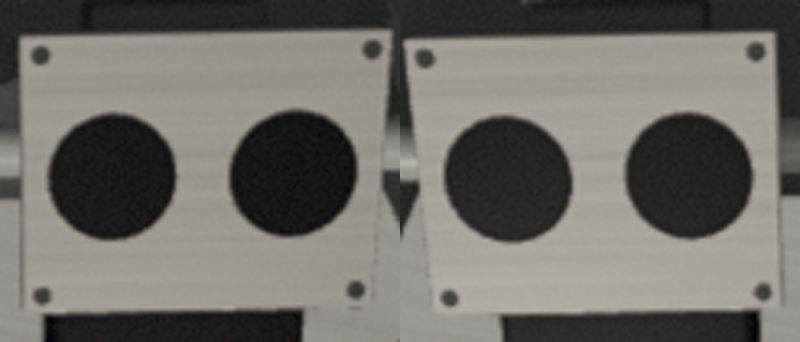

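m4 shows four crisp corner holes and two bores on the face in both views, so the detected holes are valid. I'll solve the face pose from them and the plate-in-hand offset from h1.

```bash
cat > pose.py <<'E'
from h import *
from scipy.optimize import least_squares
c0,c1=[pickle.load(open(f"pics/g{i}.pkl","rb")) for i in(0,1)]
A=[(304.04,156.59),(406.01,154.69),(304.53,230.44),(400.98,228.54),(326.05,193.88),(381.73,192.81)]
B=[(170.18,157.48),(272.03,155.43),(177.82,231.17),(274.22,229.18),(195.77,194.55),(251.39,193.48)]
P=np.array([tri([(c0,*p),(c1,*q)]) for p,q in zip(A,B)]); print(P.round(4).tolist())
D=P[:4]; print("sides y",np.linalg.norm(D[1]-D[0]),np.linalg.norm(D[3]-D[2]),"x",np.linalg.norm(D[2]-D[0]),np.linalg.norm(D[3]-D[1]),"ctr",D.mean(0),P[4:].mean(0))
n=np.linalg.svd(D-D.mean(0))[2][2]; n*=np.sign(n[2]); print("svd n",n,"tilt",np.degrees(np.arccos(n[2])))
def frame(w): return Ro.from_euler("ZY",[w[3],-w[4]]).as_matrix()   # x up the slope, y level
S=[(-1,-1),(-1,1),(1,-1),(1,1)]
def res(w):
    R=frame(w); a,b,d,e=w[5:]; X=[w[:3]+R@[s*a,t*b,0] for s,t in S]+[w[:3]+R@[e,-d,0],w[:3]+R@[e,d,0]]
    return np.r_[[proj(c0,p)-q for p,q in zip(X,A)],[proj(c1,p)-q for p,q in zip(X,B)]].ravel()
w=least_squares(res,[.557,-.274,.122,.3,.4,.032,.042,.023,0]); J=w.jac; sd=np.sqrt(np.diag(np.linalg.inv(J.T@J))*.15**2)
print("fit",w.x.round(4),"rms px",np.sqrt((w.fun**2).mean()),"yaw,tilt",np.degrees(w.x[3:5]),"sd deg",np.degrees(sd[3:5]))
pickle.dump((w.x[:3],frame(w.x)),open("face.pkl","wb")); print(frame(w.x).round(3))
# known hole layout if a,b are round: compare with single-scale fit
w2=least_squares(lambda v:res(np.r_[v[:5],.032,.042,v[5:]]),np.r_[w.x[:5],w.x[7:]]); print("fit 32/42",w2.x.round(4),np.sqrt((w2.fun**2).mean()),np.degrees(w2.x[3:5]))
# plate in hand, tool frame
g=cv2.cvtColor(cv2.imread("pics/h1.png"),cv2.COLOR_BGR2GRAY).astype(float); c=pickle.load(open("pics/h1.pkl","rb"))
print("col220",g[184:202,215:235].mean(1).round(0),"col370",g[184:202,330:350].mean(1).round(0)); print("row230",g[225:235,172:190].mean(0).round(0),g[225:235,388:406].mean(0).round(0))
Tp=np.array([.5779,.2330,.1998]); Rt=Ro.from_euler("xyz",[180,0,-162.9],degrees=True).as_matrix()
def ontool(u,v,z): d=Rt.T@ray(c,u,v); C=Rt.T@(c["C"]-Tp); return (C+d*(z-C[2])/d[2])*1e3
for u,v in((200,191),(200,196),(380,191),(380,196),(288,193),(180,230),(398,230)): print((u,v),ontool(u,v,.080).round(1),ontool(u,v,.088).round(1))
E
python3 pose.py
```

```text
[[0.5417, -0.3218, 0.1116], [0.5167, -0.2437, 0.1116], [0.595, -0.3048, 0.1383], [0.5701, -0.2267, 0.1382], [0.5626, -0.2963, 0.1249], [0.5486, -0.2524, 0.1249]]
sides y 0.08202307564827428 0.08194291071034425 x 0.06194016307978501 0.06195391776608626 ctr [ 0.55587122 -0.27426769  0.12493246] [ 0.55563253 -0.27436213  0.12491617]
svd n [-0.40979588 -0.13109776  0.90270743] tilt 25.48373853982404
fit [ 5.559e-01 -2.743e-01  1.250e-01  3.090e-01  4.432e-01  3.100e-02
  4.100e-02  2.300e-02 -2.000e-04] rms px 0.028567839376542337 yaw,tilt [17.7062317  25.39233349] sd deg [0.05478942 0.33338246]
[[ 0.861 -0.304 -0.409]
 [ 0.275  0.953 -0.13 ]
 [ 0.429  0.     0.903]]
fit 32/42 [ 5.575e-01 -2.737e-01  1.229e-01  3.091e-01  3.946e-01  2.320e-02
 -5.000e-04] 0.7230590470046628 [17.71221002 22.60876249]
col220 [ 52.  52.  52.  52.  51.  51.  54.  63.  65.  69. 117. 157. 182. 187.
 187. 187. 186. 185.] col370 [ 23.  22.  21.  21.  22.  22.  34.  61.  66.  70. 112. 141. 155. 154.
 144. 136. 131. 117.]
row230 [159. 159. 159. 160. 157. 156. 173. 183. 183. 183. 183. 183. 183. 183.
 183. 183. 182. 182.] [112. 112. 112. 112. 112. 112. 112. 112. 112. 110. 101.  94.  95.  94.
  95.  95.  95.  95.]
(200, 191) [ 42.5 -40.1  80. ] [ 40.6 -42.2  88. ]
(200, 196) [ 40.2 -40.2  80. ] [ 38.2 -42.3  88. ]
(380, 191) [42.5 40.4 80. ] [40.6 42.6 88. ]
(380, 196) [40.2 40.5 80. ] [38.1 42.8 88. ]
(288, 193) [41.6 -0.7 80. ] [39.6 -0.7 88. ]
(180, 230) [ 24.  -50.8  80. ] [ 21.1 -53.5  88. ]
(398, 230) [24.  50.2 80. ] [21. 53. 88.]
```

```bash
cat >> h.py <<'E'
def tgt(h,off=(-1.3e-3,-.8e-3)):
    f,F=pickle.load(open("face.pkl","rb")); R=np.c_[-F[:,0],F[:,1],-F[:,2]]
    return f-R@np.array([off[0],off[1],h]), R, F
def wr(F):
    s=robot.observe(); return F.T@s["ft_force"],F.T@s["torque"],s
E
python3 - <<'E'
from h import *
p,R,F=tgt(.088); o=rpy(R); print(p,o,robot.ik(tgt(.14)[0],o),robot.ik(p,o))
robot.line_to([.578,.233,.29],vel=.25)
robot.line_to([.56,0,.30],vel=.25)
robot.line_to(tgt(.16)[0],vel=.2,rotation=o)
robot.line_to(tgt(.110)[0],vel=.1); robot.pause(.4)
b=wr(F); print("bias",b[0].round(2),b[1].round(3),b[2]["time"],b[2]["gripper_width"])
pickle.dump((b[0],b[1]),open("bias.pkl","wb"))
print(robot.line_to(tgt(.083)[0],vel=.015,guard=4)); robot.pause(.3)
w=wr(F); s=w[2]; print("h",F[:,2]@(s["tool_pos"]-pickle.load(open("face.pkl","rb"))[0]),(w[0]-b[0]).round(2),(w[1]-b[1]).round(3),s["tcp_rot"].round(2),s["time"])
E
```

```text
[ 0.51855035 -0.28534755  0.2039005 ] [-180.           25.39233349 -162.2937683 ] [-53.18472907 -12.57543886 -20.30642445  73.43637258  23.90274733
 -69.01781368] [-50.81654896  -9.86589408 -22.8605803   67.14624562  23.51810136
 -66.46560876]
bias [-0.26  0.99 -0.94] [-0.003  0.628 -0.006] 22.4917 0.013354223672176447
True
h 0.0884668927980775 [ 1.64 -0.65  6.23] [ 0.077 -0.307 -0.016] [ 179.99   25.4  -162.3 ] 24.0917
```

```bash
python3 - <<'E'
from h import *
p,R,F=tgt(.088); b=pickle.load(open("bias.pkl","rb")); f=pickle.load(open("face.pkl","rb"))[0]
h=.0882
for k in range(8):
    robot.line_to(tgt(h)[0],vel=.01); robot.pause(.4)
    W=[wr(F) for _ in range(3)]; ff=np.mean([w[0] for w in W],0)-b[0]; tt=np.mean([w[1] for w in W],0)-b[1]; s=W[-1][2]
    print(round(h,5),"h",round(F[:,2]@(s["tool_pos"]-f),5),ff.round(2),tt.round(3),round(s["gripper_width"],4),s["tcp_rot"].round(2),round(s["time"],1))
    if ff[2]>9: break
    h-=.0002
E
```

```text
0.0882 h 0.08848 [ 0.27 -0.51  5.56] [-0.003 -0.269 -0.01 ] 0.0129 [ 179.9    25.35 -162.34] 24.8
0.088 h 0.08846 [-0.3  -0.26  9.  ] [ 0.171 -0.118 -0.003] 0.013 [ 179.9    25.34 -162.34] 25.4
0.0878 h 0.08845 [-1.2   1.75 10.16] [0.361 0.068 0.071] 0.0131 [ 179.91   25.33 -162.35] 26.1
```

```bash
python3 - <<'E'
from h import *
p,R,F=tgt(.088); b=pickle.load(open("bias.pkl","rb"))
snap("e1"); robot.pause(.8)
for _ in range(3): robot.pause(.15); w=wr(F); print((w[0]-b[0]).round(2),(w[1]-b[1]).round(3),round(w[2]["time"],1))
for n in("h1","e1"):
    g=cv2.cvtColor(cv2.imread(f"pics/{n}.png"),cv2.COLOR_BGR2GRAY).astype(float)
    print(n,"L",g[184:202,190:210].mean(1).round(0).tolist(),"R",g[184:202,365:385].mean(1).round(0).tolist()); print(g[215:222,170:190].mean(0).round(0).tolist(),g[215:222,388:408].mean(0).round(0).tolist())
im=cv2.imread("pics/e1.png"); c=cam("scene"); 
# cover still upright at its place: blue top in the scene view
s=robot.grab_frame("scene"); m=cv2.inRange(cv2.cvtColor(s,cv2.COLOR_BGR2HSV),(100,120,40),(125,255,255)); q=proj(c,[.455,0,.054]); print("blue near cover",q,m[int(q[1])-15:int(q[1])+15,int(q[0])-15:int(q[0])+15].mean()/255)
E
```

```text
[-0.62  1.18 11.35] [0.401 0.019 0.022] 27.1
[-0.41  1.33 11.66] [ 0.363  0.006 -0.016] 27.2
[-0.37  1.12 11.45] [ 0.401  0.007 -0.033] 27.4
h1 L [105.0, 105.0, 106.0, 106.0, 106.0, 108.0, 101.0, 78.0, 64.0, 69.0, 117.0, 157.0, 184.0, 188.0, 189.0, 188.0, 188.0, 186.0] R [43.0, 43.0, 43.0, 42.0, 43.0, 43.0, 50.0, 65.0, 67.0, 67.0, 83.0, 99.0, 113.0, 115.0, 114.0, 114.0, 113.0, 112.0]
[164.0, 164.0, 164.0, 164.0, 163.0, 161.0, 164.0, 179.0, 185.0, 186.0, 185.0, 185.0, 185.0, 185.0, 185.0, 185.0, 185.0, 185.0, 185.0, 185.0] [115.0, 115.0, 114.0, 115.0, 114.0, 114.0, 114.0, 115.0, 115.0, 114.0, 114.0, 106.0, 96.0, 94.0, 94.0, 94.0, 94.0, 94.0, 94.0, 94.0]
e1 L [53.0, 52.0, 53.0, 52.0, 52.0, 53.0, 60.0, 76.0, 80.0, 82.0, 109.0, 156.0, 193.0, 199.0, 199.0, 199.0, 198.0, 197.0] R [51.0, 51.0, 55.0, 56.0, 56.0, 58.0, 69.0, 79.0, 82.0, 83.0, 92.0, 107.0, 120.0, 122.0, 121.0, 120.0, 119.0, 118.0]
[54.0, 55.0, 54.0, 53.0, 51.0, 74.0, 160.0, 194.0, 199.0, 199.0, 198.0, 198.0, 198.0, 198.0, 198.0, 198.0, 198.0, 198.0, 198.0, 198.0] [123.0, 123.0, 123.0, 123.0, 122.0, 123.0, 122.0, 123.0, 123.0, 123.0, 122.0, 113.0, 85.0, 68.0, 69.0, 71.0, 71.0, 73.0, 71.0, 72.0]
blue near cover [237.25541816 205.28314756] 0.6944444444444445
```

```bash
python3 - <<'E'
from h import *
F=tgt(.088)[2]; b=pickle.load(open("bias.pkl","rb"))
robot.line_to(tgt(.0879)[0],vel=.01); robot.pause(1)
for _ in range(3): robot.pause(.3); w=wr(F); print((w[0]-b[0]).round(2),(w[1]-b[1]).round(3),w[2]["tcp_rot"].round(2),round(w[2]["time"],1))
if 8<(w[0]-b[0])[2]<12.5: print(robot.job_done())
E
```

```text
[-0.22  0.37  9.92] [ 0.276 -0.036 -0.024] [ 179.91   25.33 -162.34] 29.0
[0.89 0.42 8.95] [ 0.253 -0.024  0.025] [ 179.91   25.34 -162.35] 29.3
[0.43 0.68 9.68] [ 0.245 -0.076 -0.001] [ 179.91   25.34 -162.34] 29.6
the job is handed in; nothing more can be done
None
```

The job is handed in at 29.6 s: the blue cover was set down on the free bench at about (0.455, 0), and the plate is still gripped and pressed on the gasket face at 9–10 N, tool within about 0.1° of the measured face tilt.

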